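# Shingle the shade tiles in the sample tray

## Robot

A 6-joint arm with a two-finger parallel gripper is mounted at the origin on the work surface. World frame = base frame: x ahead of the robot, y to its left, z up, the work surface at z = 0. Lengths are in m, angles in rad, forces in N, time in s.
With the tool pointing down it reaches from about 0.275 to 0.725 m from the base axis. Payload 5.6 kg.
Tool frame: the origin (TCP) lies at the very end of the fingers, on their centre line; the grasp point (between the pads) lies 19 mm behind it; z points along the fingers, x is the direction in which the jaws open and shut, and the axes are right-handed (so a half turn about z gives the same grasp; the last joint's range is limited). The gripper opens to 85 mm and grips with 20 to 120 N. Pads are 22 mm wide; open, the fingers measure 114 mm over their backs; the gripper's body (76 mm by 85 mm) begins 54 mm behind the grasp point. The pads swing forward as they close: fully open they stand 13 mm farther back than shut.
Start: joints at [-1.026, 0.255, 0.108, 0, -1.424, -0.285], TCP at [0.141, -0.532, 0.231] pointing down, gripper open.
Joint ranges: [-2.95, 2.95], [-1.21, 1.97], [-1.09, 1.5], [-2.87, 1.71], [-2.94, -0.07], [-3.05, 3.05]. Speed limits (rad/s): [2.57, 2.57, 3.14, 3.14, 3.14, 3.14].

## Interface

Orientations are given as a rotation vector (axis times angle).
In Python, from rig import ctrl, viewer gives the robot as it stands. The module is installed in compiled form; this text tells all that it offers.
- The arm moves only by the tool move_arm, never from a script. Its argument "commands" is a list of rows, each a list of 7 numbers: the turn, a rotation vector about the tool's x, y, z in degrees, then the shift along the tool's x, y, z in cm, then the finger opening in cm, from 0 to 8.54. A call has 1 to 12 rows; each row shifts and turns the commanded pose from where the row before left it, along the tool's axes as they then stand; what a row does not reach is not made up. A row lasts 1/8 s, in which the tool goes at most 62.5 mm and 10.7 degrees, less where a joint would pass 70% of its speed; a pose out of reach is approached as far as the arm can. A call with a gripper value outside its range is refused whole. The fingers move at their own pace and stop on an object; "newtons" is the grip in N (left out, the last holds). Time passes only in rows, so rows that do not move let the fingers close. It gives the time, the measured TCP pose, the force and the opening at its end, in the units of the state.
- ctrl.sense(): the state, without advancing time (a new reading comes with each control period).
- viewer.get_image(name): name is "scene" or "side" or "wrist"; returns (picture, depth): 400x640x3 uint8, red, green, blue; 400x640 float32, m along the optical axis (not along the pixel's ray), 0 where there is no reading.
- viewer.camera_info(name): a dict with "fx", "fy", "cx", "cy" (pixels), "dist_coeffs" ([k1, k2, p1, p2, k3] as OpenCV has them; the pictures are not rectified), "R" (3x3) and "t" (3): a world point X has camera coordinates R X + t. Camera axes: x right, y down, z forward; pixel columns grow to the right and rows downward; lengths in m; the calibration is good to about 2 mm. A picture is of the moment at which its call begins: read the wrist's pose just before it. camera_info takes no time and is no camera call; for the wrist camera it gives the pose at the moment of the call.
- ctrl.sign_off(): hands the job in, once; it reports no verdict.
The state is a dict: "clock": time; "q": joint angles; "qvel": joint speeds; "joint_efforts": joint torques, N m; "tool_pos": TCP position; "tool_rot": TCP orientation; "force": force on the tool from outside, world axes, zero at the start; "moment": the same for the moment, N m; "width": finger opening in m.
Only numpy, scipy, OpenCV 4.12 (cv2) and the standard library are available. Lean on these libraries where they do the work, as an engineer would, in place of code of your own. Each camera call takes 0.05 s, during which the arm holds its last target. There are 200 camera calls.

## Task

Finish the shade fan in the tray: the light tile already lies against the far stop, so gently lay the orange tile squarely over its bare grey end, then the dark red tile over the orange one's, like roof shingles. Each must cover the whole bare end below it but less than half of that tile's length, with its own bare end pointing away from the stop and resting on the tray floor. Then slide the blue end block up against the dark tile without shoving the fan together, leaving the green tile and the glassware alone.

Things in the scene. Friction and masses are not known exactly. Their poses are not given: they have to be found in the camera images.
- tray: fixed sample tray (slate-grey floor, white walls) on the bench, 360 mm long (local x from -210 to +150 mm) and 150 mm wide (140 mm between its side walls, 14 mm high), floor top 6 mm above the bench. Origin: on the bench under the tray's centreline; +x points along the tray to the fixed far stop, whose inner face is at x = +140 mm (stop 30 mm high); y across the tray, z up. The fan runs from the stop towards -x.
- light_tile: ceramic test tile 100 x 60 x 8 mm (about 120 g), pale peach glaze on its upper face and sides except for the bare, unglazed grey last 25 mm at its -x end. Origin: centre of its underside; +x along its 100 mm length towards the glazed end, y along its 60 mm width, z up out of the glazed face. It starts in the tray, glazed end against the stop, centred to within some 6 mm; it is loose.
- mid_tile: ceramic test tile 100 x 60 x 8 mm (about 120 g), orange glaze on its upper face and sides except for the bare, unglazed grey last 25 mm at its -x end. Origin: centre of its underside; +x along its 100 mm length towards the glazed end, y along its 60 mm width, z up out of the glazed face. It starts flat on the bench, face up, at the robot's right. Laid with its bare-end edge 65 mm behind the light tile's, it leans about 0.12 rad, glazed end up.
- dark_tile: ceramic test tile 100 x 60 x 8 mm (about 120 g), dark red glaze on its upper face and sides except for the bare, unglazed grey last 25 mm at its -x end. Origin: centre of its underside; +x along its 100 mm length towards the glazed end, y along its 60 mm width, z up out of the glazed face. It starts flat on the bench, face up, at the robot's right (it and the orange tile swap places). Laid 65 mm behind the orange tile, it leans in the same way.
- light_tail (a point): middle of the lower edge of the light tile's bare end (its x = -50 mm, underside)
- mid_tail (a point): middle of the lower edge of the orange tile's bare end (its x = -50 mm, underside)
- dark_tail (a point): middle of the lower edge of the dark red tile's bare end (its x = -50 mm, underside)
- end_block (a joint): slide of the blue end block along the tray, m: 0 at the -x end of the tray, growing as it moves towards the stop (to 0.12); friction about 2 N, stays where it is left. Block 24 mm thick, 130 mm wide, top 35 mm above the bench, its face at tray x = -165 mm + joint value.
- block_face (a point): middle of the end block's flat face that looks to the stop, 7 mm above the bench; axes as the tray's
- block_grip (a point): centre of the black upright grip on the end block, 60 mm above the bench, 13 mm behind the face; the grip is 24 mm wide (tray y), 20 mm thick (tray x), and stands from 34 to 79 mm above the bench
- green_tile: ceramic test tile 100 x 60 x 8 mm (about 120 g), green glaze on its upper face and sides except for the bare, unglazed grey last 25 mm at its -x end. Origin: centre of its underside; +x along its 100 mm length towards the glazed end, y along its 60 mm width, z up out of the glazed face. Not part of the fan: stays where it is on the bench.
- beaker: clear glass beaker, 70 mm across, 90 mm high, on the bench; leave alone. Origin: centre of its underside.
- amber_bottle: amber glass bottle with a white cap, 60 mm across, 130 mm high, on the bench; leave alone. Origin: centre of its underside.
- cream_jar: white jar, 70 mm across, 60 mm high, on the bench; leave alone. Origin: centre of its underside.

How it is judged:
By the outcome, as a careful person would: the job done as asked, in the order asked, and still so for the second after the job is handed in, with the robot touching nothing.
It also fails if it takes over 59 s, if anything falls off the work surface, if the arm or the gripper's body presses on something with over 40 N, if the wrist force passes 120 N, or if a joint passes its speed limit or range.

## Working session

There is one attempt and no reset: what is moved stays moved. The work goes in short steps, Python scripts to look and compute and a tool call to move; the robot and the scene stay as the last step left them, time stands still between calls to the robot, and variables do not carry over. Pictures are saved under pics/ and viewed, on a budget of 10 in all, crops included, one or two more only if the job needs it, and the job is handed in when it is done.

Besides the shell and the picture viewer there is one more tool, called after "Call:" as name([rows], argument=value, ...), one row to a line, values as JSON. move_arm: Moves the arm, as the interface text tells. Its arguments: {"type":"object","properties":{"commands":{"type":"array"},"newtons":{"type":"number"}},"required":["commands"]}

```bash
mkdir -p pics; ls; cat > h.py <<'E'
import numpy as np, cv2
from rig import ctrl, viewer
def grab(n, save=None):
    s=ctrl.sense(); ci=viewer.camera_info(n); im,d=viewer.get_image(n)
    if save: cv2.imwrite('pics/'+save, im[:,:,::-1])
    return im,d,ci
def K(ci): return np.array([[ci['fx'],0,ci['cx']],[0,ci['fy'],ci['cy']],[0,0,1.]])
def ray(ci,px,z):
    px=np.asarray(px,float).reshape(-1,1,2)
    u=cv2.undistortPoints(px,K(ci),np.array(ci['dist_coeffs'],float)).reshape(-1,2)
    R=np.array(ci['R']);t=np.array(ci['t']); c=-R.T@t
    d=np.c_[u,np.ones(len(u))]@R
    return c+d*((z-c[2])/d[:,2])[:,None]
def dep(ci,px,d):
    px=np.asarray(px,float).reshape(-1,1,2)
    u=cv2.undistortPoints(px,K(ci),np.array(ci['dist_coeffs'],float)).reshape(-1,2)
    p=np.c_[u,np.ones(len(u))]*np.asarray(d).reshape(-1,1)
    return (p-np.array(ci['t']))@np.array(ci['R'])
E
python3 - <<'E'
from h import *
for n in ['scene','side']:
    im,d,ci=grab(n,n+'0.png'); print(n,-np.array(ci['R']).T@np.array(ci['t']))
print(ctrl.sense())
E
```

```text
pics
scene [1.13910148 0.66970211 1.11807804]
side [0.04877728 1.09764357 0.89694083]
{'clock': 0.1, 'q': array([-1.02637533e+00,  2.55700224e-01,  1.07180630e-01, -4.29916307e-04,
       -1.42388737e+00, -2.84618336e-01]), 'qvel': array([-0.00077282, -0.0022874 ,  0.0039719 ,  0.0023638 , -0.00064627,
       -0.00177431]), 'joint_efforts': array([-3.00445652e-03, -3.87602341e+01,  2.38476759e+01,  5.37791267e+00,
       -3.69881862e-03,  6.60179111e-07]), 'tool_pos': array([ 0.14125375, -0.53111827,  0.23049698]), 'tool_rot': array([-1.91422525e+00, -2.48935374e+00, -1.53883314e-03]), 'force': array([-0.50467693,  0.9311738 ,  0.39687527]), 'moment': array([ 0.0279484 , -0.01251552, -0.01683989]), 'width': 0.0852201180534991}
```

View pics/scene0.png

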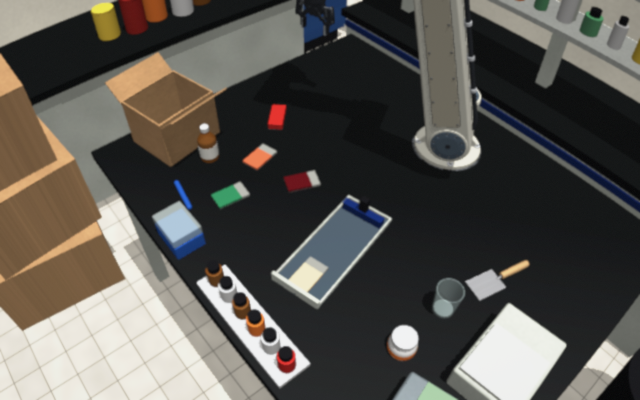

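View pics/side0.png

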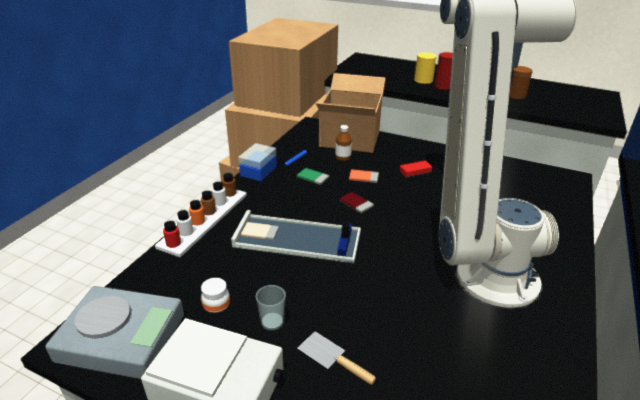

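The scene view shows orange tile at (259,156), dark red at (300,180), green at (230,195), light tile at (308,275), and block with black grip at (364,208). The red slab at (277,117) is a stray object. The side view agrees.

```bash
cat >> h.py <<'E'
def comp(m,px):
    n,l,s,c=cv2.connectedComponentsWithStats(m.astype(np.uint8))
    k=l[int(px[1]),int(px[0])]
    return l==k if k else None
def rect(m,ci,z):
    c=max(cv2.findContours(m.astype(np.uint8),cv2.RETR_EXTERNAL,cv2.CHAIN_APPROX_NONE)[0],key=len).reshape(-1,2)
    P=ray(ci,c,z)[:,:2]
    (x,y),(w,h),a=cv2.minAreaRect((P*1000).astype(np.float32))
    return np.round([x,y,w,h,a],1), m.sum()
E
python3 - <<'E'
from h import *
S={'scene':dict(orange=(257,157),dark=(297,182),green=(228,196),light=(302,279),block=(375,216),floor=(340,240)),
 'side':dict(orange=(358,175),dark=(353,200),green=(308,175),light=(258,232),block=(343,245),floor=(300,238))}
Z=dict(orange=.008,dark=.008,green=.008,light=.014,block=.035,floor=.006)
for n in S:
    im,d,ci=grab(n)
    hsv=cv2.cvtColor(im,cv2.COLOR_RGB2HSV)
    for k,p in S[n].items():
        c=im[p[1],p[0]].astype(int); h=hsv[p[1],p[0]].astype(int)
        m=(np.abs(im.astype(int)-c).max(2)<45)&(np.abs((hsv[:,:,0].astype(int)-h[0]+90)%180-90)<12)
        m=comp(m,p); 
        q=np.array([p]); print(n,k,c,h,rect(m,ci,Z[k]),'depth',dep(ci,q,[d[p[1],p[0]]]).round(3))
    if n=='scene':
        for nm,p,z in [('bare o',(267,149),.008),('bare d',(314,174),.008),('bare l',(318,265),.014),('stop',(296,292),.036),('grip',(365,204),.079),('bottle',(204,126),.13),('beaker',(443,310),0),('jar',(404,334),.06)]:
            print(nm,ray(ci,p,z).round(3),dep(ci,[p],[d[p[1],p[0]]]).round(3))
E
```

```text
scene orange [239 132  87] [  9 162 239] (array([ 532. , -343.7,   74.3,   59.5,   14. ]), np.int64(292)) depth [[ 0.532 -0.343  0.011]]
scene dark [109  24  29] [178 199 109] (array([ 495.7, -179.7,   67.2,   76.2,   67.7]), np.int64(368)) depth [[ 0.498 -0.179  0.006]]
scene green [ 61 157 105] [ 74 156 157] (array([ 698.7, -267.8,   60.7,   75.5,   82.4]), np.int64(363)) depth [[ 0.696 -0.262  0.009]]
scene light [241 235 205] [ 25  38 241] (array([699.3, 109.7,  82. ,  61.4,  16.3]), np.int64(578)) depth [[0.709 0.11  0.014]]
scene block [ 27  51 125] [113 200 125] (array([428.1,  88.9,  23.2,  58.6,  13.4]), np.int64(128)) depth [[0.426 0.088 0.035]]
scene floor [ 86 102 116] [104  66 116] (array([564.8,  71.3, 334.4, 146.8,  13.9]), np.int64(3553)) depth [[0.543 0.072 0.005]]
bare o [[ 0.483 -0.357  0.008]] [[ 0.481 -0.359  0.006]]
bare d [[ 0.437 -0.17   0.008]] [[ 0.437 -0.17   0.008]]
bare l [[0.649 0.103 0.014]] [[0.647 0.101 0.011]]
stop [[0.753 0.142 0.036]] [[0.746 0.131 0.015]]
grip [[0.446 0.063 0.079]] [[0.442 0.059 0.072]]
bottle [[ 0.643 -0.453  0.13 ]] [[ 0.642 -0.
[... 198 characters left out ...]
]), np.int64(175)) depth [[ 0.537 -0.336  0.009]]
side dark [100  19  23] [179 207 100] (array([ 495.6, -176.2,   71.2,   80.2,   70.7]), np.int64(240)) depth [[ 0.495 -0.176  0.008]]
side green [ 55 160  99] [ 73 167 160] (array([ 700.2, -268.5,   60.7,   72.5,   84.5]), np.int64(169)) depth [[ 0.701 -0.259  0.008]]
side light [247 240 213] [ 24  35 247] (array([698.9, 109. ,  78. ,  60.7,  13.7]), np.int64(306)) depth [[0.689 0.116 0.011]]
side block [ 17  42 118] [113 218 118] (array([423.7,  91. ,  30.8,  86.9,  12.9]), np.int64(133)) depth [[0.422 0.093 0.036]]
side floor [ 75  96 106] [100  75 106] (array([589.3,  78.4, 311.4, 128.1,  13.7]), np.int64(2051)) depth [[0.564 0.083 0.007]]
```

```bash
cat >> h.py <<'E'
from scipy.spatial.transform import Rotation as Rn
def pose(s=None):
    s=s or ctrl.sense(); return np.array(s['tool_pos']),Rn.from_rotvec(s['tool_rot'])
def target(yaw,pitch=0):
    # tool y along world yaw (deg), z down; pitch>0 raises the +y end (deg)
    y=np.array([np.cos(np.radians(yaw)),np.sin(np.radians(yaw)),0]); z=np.array([0,0,-1.]); x=np.cross(y,z)
    return Rn.from_matrix(np.c_[x,y,z])*Rn.from_rotvec([np.radians(-pitch),0,0])
def delta(pos,yaw,pitch=0):
    p,R=pose(); T=target(yaw,pitch)
    print('turn deg',np.degrees((R.inv()*T).as_rotvec()).round(2),'| shift cm before-turn axes',(R.inv().apply(np.array(pos)-p)*100).round(2),'after-turn axes',(T.inv().apply(np.array(pos)-p)*100).round(2))
E
python3 - <<'E'
from h import *
p,R=pose(); ci=viewer.camera_info('wrist'); 
c=-np.array(ci['R']).T@np.array(ci['t']); print('cam in tool',R.inv().apply(c-p).round(4)); print((np.array(ci['R'])@R.as_matrix()).round(3)); print(ci['fx'],ci['dist_coeffs'])
delta([.52,-.3465,.2],14); print(target(14,7).apply([0,1,0]))
E
```

```text
cam in tool [ 0.0003 -0.0815 -0.1411]
[[ 1.     0.    -0.   ]
 [-0.     0.949 -0.316]
 [ 0.     0.316  0.949]]
279.0885215965192 [0.00042153 0.         0.         0.         0.        ]
turn deg [-0.   -0.06  0.88] | shift cm before-turn axes [ 8.12 41.35  3.08] after-turn axes [ 8.76 41.22  3.08]
[0.96306329 0.24011865 0.12186934]
```

Call:
move_arm([
  [0,0,0.9,0.81,4.13,0.3,8.5],
  [0,0,0,0.81,4.13,0.3,8.5],
  [0,0,0,0.81,4.13,0.3,8.5],
  [0,0,0,0.81,4.13,0.3,8.5],
  [0,0,0,0.81,4.13,0.3,8.5],
  [0,0,0,0.81,4.13,0.3,8.5],
  [0,0,0,0.81,4.13,0.3,8.5],
  [0,0,0,0.81,4.13,0.3,8.5],
  [0,0,0,0.81,4.13,0.3,8.5],
  [0,0,0,0.81,4.13,0.3,8.5],
  [0,0,0,0,0,0,8.5],
  [0,0,0,0,0,0,8.5],
], newtons=30)

```text
clock: 1.7
tool_pos: [0.522, -0.3525, 0.201]
tool_rot: [-1.934, -2.475, 0.001]
force: [0.0, -1.1, 0.0]
width: 0.0847
```

```bash
python3 - <<'E'
from h import *
im,d,ci=grab('wrist','w1.png'); print(ctrl.sense()['tool_pos'],ctrl.sense()['qvel'].round(3))
delta([.52,-.3465,.2],14)
E
```

```text
[ 0.52167597 -0.35286206  0.20135124] [-0.011 -0.01  -0.    -0.001 -0.    -0.001]
turn deg [-0.02  0.   -0.04] | shift cm before-turn axes [ 0.66 -0.01  0.14] after-turn axes [ 0.66 -0.01  0.14]
```

View pics/w1.png

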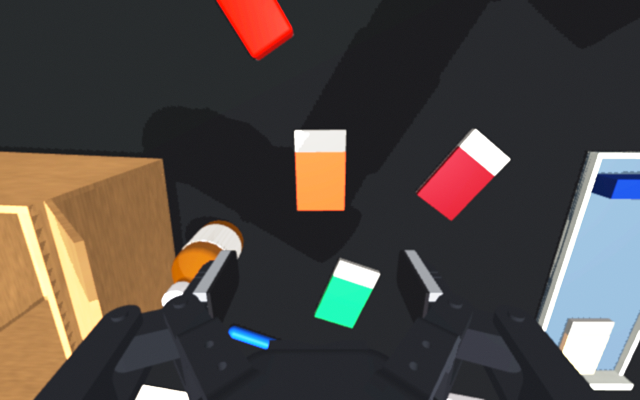

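The wrist view shows orange tile at (320,170) with bare end up, dark red at (463,175), green at (347,293), and the tray corner at the right.

```bash
cat >> h.py <<'E'
def tilew(im,ci,p,z,tol=40):
    """glaze pixel p -> rect of the glaze, world mm"""
    hsv=cv2.cvtColor(im,cv2.COLOR_RGB2HSV).astype(int); h=hsv[p[1],p[0]]
    m=(np.abs((hsv[:,:,0]-h[0]+90)%180-90)<8)&(np.abs(hsv[:,:,1]-h[1])<60)&(np.abs(hsv[:,:,2]-h[2])<90)
    return rect(comp(m,p),ci,z)
E
python3 - <<'E'
from h import *
im,d,ci=grab('wrist')
for n,p,b in [('orange',(320,180),(320,140)),('dark',(453,185),(490,150)),('green',(345,300),(357,270))]:
    print(n,tilew(im,ci,p,.008),dep(ci,[p],[d[p[1],p[0]]]).round(4))
    # bare: bright grey
    m=(im.min(2)>120)&(im.max(2).astype(int)-im.min(2)<40); print('   bare',rect(comp(m,b),ci,.008))
E
```

```text
orange (array([ 531.1, -346.2,   74.4,   60.3,   14.4]), np.int64(2795)) [[ 0.5291 -0.3473  0.0064]]
   bare (array([ 482. , -359.4,   24.6,   61.3,   13.9]), np.int64(1129))
dark (array([ 494.8, -182.9,   61. ,   73.7,   67.5]), np.int64(2797)) [[ 0.4954 -0.1838  0.0057]]
   bare (array([ 447.4, -164.2,   63.8,   26.5,   67.7]), np.int64(1174))
green (array([ 699. , -271.2,   61.7,   73.5,   83.3]), np.int64(1803)) [[ 0.6938 -0.2687  0.0073]]
   bare (array([ 646.7, -265. ,   62.9,   29. ,   83.4]), np.int64(813))
```

```bash
python3 - <<'E'
from h import *
im,d,ci=grab('wrist')
p,R=pose()
vv,uu=np.mgrid[225:330,180:460]
P=dep(ci,np.c_[uu.ravel(),vv.ravel()],d[225:330,180:460].ravel()); T=R.inv().apply(P-p)*1000
dd=d[225:330,180:460].ravel()
k=(dd>0.02)&(T[:,2]<40)&(T[:,2]>-80)&(np.abs(T[:,1])<25)&(P[:,2]>.06)
for sgn in (1,-1):
    q=T[k&(T[:,0]*sgn>0)]; q=q[np.argsort(-q[:,2])]; print(len(q),'tip z pct',np.percentile(q[:,2],[100,98,90,70,50]).round(1)); print(q[:60:8].round(1))
delta([.516,-.349,.06],14.4)
E
```

```text
3519 tip z pct [-10.8 -14.7 -21.5 -33.6 -43.2]
[[ 43.4  -7.3 -10.8]
 [ 43.    4.  -12. ]
 [ 43.   -1.  -12.3]
 [ 43.3   9.8 -12.7]
 [ 42.9   0.8 -13.1]
 [ 42.8 -10.1 -13.6]
 [ 43.1  -6.3 -14. ]
 [ 42.5   6.1 -14.4]]
3393 tip z pct [-10.  -14.6 -21.4 -33.  -42.4]
[[-42.5  -3.3 -10. ]
 [-41.9  -3.8 -11.9]
 [-41.9  -3.  -12.4]
 [-42.2   1.6 -12.9]
 [-42.1  -9.3 -13.2]
 [-41.7   4.2 -13.7]
 [-42.1  10.1 -14. ]
 [-42.   -1.2 -14.4]]
turn deg [ 0.02  0.02 -0.47] | shift cm before-turn axes [ 0.54 -0.44 14.17] after-turn axes [ 0.54 -0.43 14.17]
```

Call:
move_arm([
  [0,0,-0.5,0.27,-0.21,5,8.5],
  [0,0,0,0.27,-0.22,5,8.5],
  [0,0,0,0,0,4.2,8.5],
  [0,0,0,0,0,3,8.5],
  [0,0,0,0,0,2,8.5],
  [0,0,0,0,0,1,8.5],
  [0,0,0,0,0,0,8.5],
  [0,0,0,0,0,0,8.5],
])

```text
clock: 2.85
tool_pos: [0.5173, -0.3489, 0.0005]
tool_rot: [1.922, 2.482, 0.001]
force: [-0.2, -0.1, 0.8]
width: 0.0847
```

```bash
python3 - <<'E'
from h import *
im,d,ci=grab('wrist'); cv2.imwrite('pics/w2.png',im[:,:,::-1]); p,R=pose(); print(p, ctrl.sense()['force'])
r,n=tilew(im,ci,(320,180),.008); print(r,n)
c=r[:2]-12.5*np.array([np.cos(.251),np.sin(.251)]); print('centre',c,'in tool',R.inv().apply(np.r_[c/1000,.008]-p)*1000)
delta([.516,-.349,-.002],14.4)
E
```

```text
[ 0.51740653 -0.3488175   0.00057494] [-0.21172948  0.68285619 -0.15985702]
[ 482.3 -359.3   24.5   46.2   14.5] 2644
centre [ 470.19169333 -362.40465935] in tool [ -1.35337837 -49.09999404  -7.50616885]
turn deg [0.1  0.08 0.09] | shift cm before-turn axes [ 0.02 -0.14  0.26] after-turn axes [ 0.02 -0.14  0.26]
```

Call:
move_arm([
  [0,0,0,0,-0.15,0.25,8.5],
  [0,0,0,0,0,0,7],
  [0,0,0,0,0,0,6],
  [0,0,0,0,0,0,5.5],
  [0,0,0,0,0,0,5.5],
  [0,0,0,0,0,0,5.5],
], newtons=30)

```text
clock: 3.65
tool_pos: [0.5156, -0.349, -0.0026]
tool_rot: [1.923, 2.483, -0.0]
force: [-1.5, -0.3, 5.3]
width: 0.0589
```

Call:
move_arm([
  [0,0,0,0,0,0,5.5],
  [0,0,0,0,0,-0.5,5.5],
  [0,0,0,0,0,-1,5.5],
  [0,0,0,0,0,-2,5.5],
  [0,0,0,0,0,-2,5.5],
  [0,0,0,0,0,0,5.5],
])

```text
clock: 4.4
tool_pos: [0.5164, -0.3492, 0.0536]
tool_rot: [1.921, 2.481, 0.001]
force: [-0.1, -0.0, -1.3]
width: 0.0594
```

```bash
python3 - <<'E'
from h import *
im,d,ci=grab('wrist','w3.png'); p,R=pose(); print(p, ctrl.sense()['force'],ctrl.sense()['width'])
vv,uu=np.mgrid[0:400:2,0:640:2]
P=dep(ci,np.c_[uu.ravel(),vv.ravel()],d[::2,::2].ravel()); T=R.inv().apply(P-p)*1000
k=(np.abs(T[:,0])<25)&(np.abs(T[:,1])<60)&(T[:,2]>-40)&(T[:,2]<12)&(d[::2,::2].ravel()>.02)
q=T[k]; print(len(q))
for a in range(-60,60,10):
    s=q[(q[:,1]>=a)&(q[:,1]<a+10)]
    if len(s): print(a,len(s),s[:,2].mean().round(1),s[:,1].min().round(1))
E
```

```text
[ 0.51556511 -0.34863909  0.0521606 ] [-0.24867146  0.52049875 -1.8070998 ] 0.05887654002037289
3825
-50 402 -9.4 -46.3
-40 456 -10.5 -40.0
-30 440 -10.4 -29.9
-20 418 -10.7 -20.0
-10 384 -10.8 -10.0
0 358 -10.7 0.0
10 345 -10.7 10.1
20 328 -10.7 20.0
30 296 -10.8 30.0
40 293 -10.7 40.0
50 105 -10.7 50.0
```

View pics/w3.png

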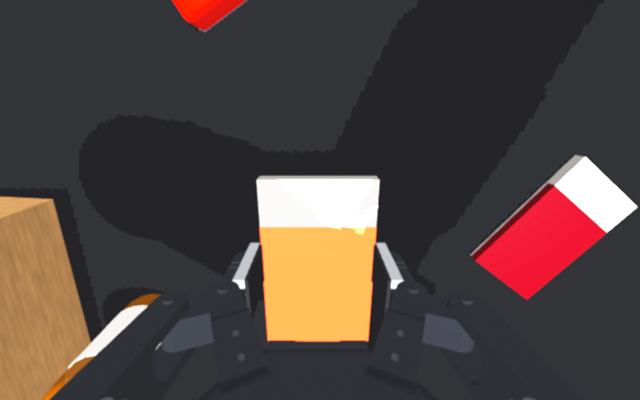

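Orange is held square: bare end at (318,200), glazed end at (318,340), pads at (247,265) and (390,265). Next I carry it beside the tray and measure the light tile.

Call:
move_arm([
  [0,0,0,0,0,-3,5.5],
  [0,0,0.6,3,2,-3,5.5],
  [0,0,0,3.4,2.3,-2.5,5.5],
  [0,0,0,3.4,2.3,-2.5,5.5],
  [0,0,0,3.4,2.3,-2,5.5],
  [0,0,0,3.4,2.3,-1.8,5.5],
  [0,0,0,3.4,2.3,0,5.5],
  [0,0,0,3.4,2.3,0,5.5],
  [0,0,0,3.4,2.3,0,5.5],
  [0,0,0,3.4,2.3,0,5.5],
  [0,0,0,0,0,0,5.5],
  [0,0,0,0,0,0,5.5],
])

```text
clock: 5.95
tool_pos: [0.64, -0.0066, 0.1986]
tool_rot: [-1.935, -2.473, 0.003]
force: [-0.2, 0.2, -0.9]
width: 0.0585
```

```bash
python3 - <<'E'
from h import *
im,d,ci=grab('wrist','w4.png'); p,R=pose(); print(p, ctrl.sense()['force'],ctrl.sense()['width'])
E
```

```text
[ 0.6399936  -0.00714505  0.19901988] [-1.02138827 -0.11542799 -0.6935653 ] 0.05878092540251265
```

View pics/w4.png

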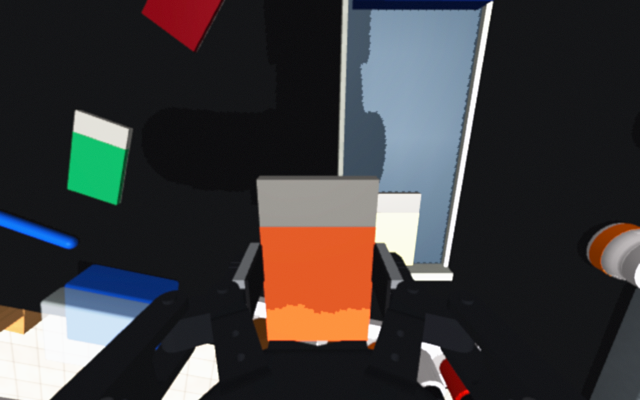

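The light tile shows at (398,230), half hidden behind the held tile; the tray's right wall runs (490,3)-(445,265). I'll step sideways for a clear view.

Call:
move_arm([
  [0,0,0,-3,-1,0,5.5],
  [0,0,0,-3,-1,0,5.5],
  [0,0,0,0,0,0,5.5],
  [0,0,0,0,0,0,5.5],
])

```text
clock: 6.5
tool_pos: [0.6351, -0.0701, 0.1997]
tool_rot: [-1.938, -2.472, -0.0]
force: [-0.6, 0.5, -1.2]
width: 0.059
```

```bash
python3 - <<'E'
from h import *
im,d,ci=grab('wrist','w5.png'); p,R=pose(); print(p)
hsv=cv2.cvtColor(im,cv2.COLOR_RGB2HSV).astype(int)
th=np.radians(13.8); ex=np.array([np.cos(th),np.sin(th)]); ey=np.array([-ex[1],ex[0]])
# bright pixels -> walls and light tile
m=(im.min(2)>140); n,l,s,c=cv2.connectedComponentsWithStats(m.astype(np.uint8))
for i in range(1,n):
    if s[i,4]>150: print(i,s[i],c[i].round(0),im[l==i].mean(0).round(0))
print(im[190:300:8,440].tolist()); print(im[150,360:600:8].tolist())
E
```

```text
[ 0.63526857 -0.06956846  0.19974758]
2 [ 382    0   27  245 1533] [395. 118.] [226. 227. 231.]
3 [ 485   26   62  253 1370] [516. 149.] [230. 230. 227.]
4 [130 128  13  24 210] [135. 140.] [205. 204. 196.]
5 [258 181  91  20 759] [298. 188.] [149. 146. 141.]
29 [ 411  208   56   70 3243] [438. 242.] [242. 240. 223.]
38 [424 285  72   7 477] [460. 288.] [238. 238. 233.]
39 [   0  315  131   85 6139] [ 53. 357.] [244. 242. 237.]
40 [367 325  13  23 206] [372. 335.] [233. 228. 228.]
42 [421 342  27  47 390] [435. 357.] [227. 223. 224.]
43 [ 162  346   57   54 1695] [194. 378.] [238. 238. 236.]
[[111, 135, 155], [108, 132, 153], [84, 89, 94], [230, 228, 224], [230, 227, 221], [250, 250, 231], [250, 250, 230], [250, 249, 228], [250, 249, 227], [250, 249, 227], [250, 249, 226], [112, 113, 106], [247, 248, 242], [15, 15, 18]]
[[12, 12, 14], [14, 14, 15], [10, 11, 13], [14, 14, 17], [252, 251, 252], [133, 156, 176], [132, 154, 175], [130, 154, 174], [128, 152, 172], [126, 150, 170], [123, 147, 168], [122, 145, 167], [119, 142, 163], [118, 142, 161], [114, 138, 159], [112, 136, 156], [110, 133, 154], [107, 129, 151], [104, 128, 149], [95, 96, 91], [15, 16, 18], [19, 19, 21], [18, 19, 21], [19, 19, 22], [18, 19, 21], [18, 20, 22], [19, 19, 21], [17, 18, 20], [19, 19, 21], [19, 19, 22]]
```

View pics/w5.png

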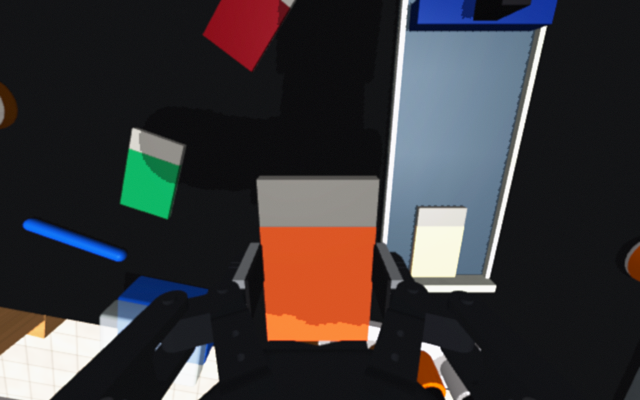

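Now the light tile (411–466, 208–277), both tray walls, stop and block face (row ~27) are clear.

```bash
cat > m.py <<'E'
from h import *
def line(P):
    v=cv2.fitLine(P.astype(np.float32),cv2.DIST_HUBER,0,.001,.001).ravel(); v=v*(np.sign(v[0]) or 1)
    return v[2:]*np.sign(v[2]) if 0 else v, np.degrees(np.arctan2(v[1],v[0]))
if __name__=='__main__':
    im,d,ci=grab('wrist'); p,R=pose()
    I=im.astype(int)
    m=(im.min(2)>110)&(I[:,:,2]<I[:,:,0]+10)
    mt=comp(m,(438,242)); r,n=rect(mt,ci,.014); print('light',r,n)
    c=max(cv2.findContours(mt.astype(np.uint8),0,1)[0],key=len).reshape(-1,2)
    # tail edge, side edges
    t=np.array([[u,np.where(mt[:,u])[0].min()-.5] for u in range(420,463)]); Q=ray(ci,t,.014)[:,:2]; print('tail',Q.mean(0),line(Q)[1])
    rr=range(215,270); L=np.array([[np.where(mt[v])[0].min()-.5,v] for v in rr]); S=np.array([[np.where(mt[v])[0].max()+.5,v] for v in rr])
    A=ray(ci,L,.014)[:,:2];B=ray(ci,S,.014)[:,:2]; print('sides',A.mean(0),line(A)[1],B.mean(0),line(B)[1], (A.mean(0)+B.mean(0))/2)
    # floor right edge (occluded by nothing: camera on the left sees the right wall's inner face)
    fl=(I[:,:,2]-I[:,:,0]>20)&(im[:,:,0]>60)&(im[:,:,0]<160)
    E=np.array([[np.where(fl[v,420:560])[0].max()+420.5,v] for v in range(45,200,3)]); F=ray(ci,E,.006)[:,:2]; print('floor right',F.mean(0),line(F)[1],F[0],F[-1])
    # left wall top outer edge at z=.02
    w=im.min(2)>150
    G=np.array([[np.where(w[v,380:415])[0].min()+379.5,v] for v in range(10,200,3)]); H=ray(ci,G,.02)[:,:2]; print('left outer',H.mean(0),line(H)[1])
    W=np.array([[np.where(w[v,480:560])[0].max()+480.5,v] for v in range(45,200,3)]); H=ray(ci,W,.02)[:,:2]; print('right outer',H.mean(0),line(H)[1])
E
python3 m.py
```

```text
light [687.1 104.8 102.1  62.1  13.9] 3303
tail [0.63836433 0.09078662] -77.822014
sides [0.69277889 0.07427027] 13.697923 [0.67804261 0.13412254] 14.678603 [0.68541075 0.1041964 ]
floor right [0.52299602 0.13802989] 13.795709 [0.44359272 0.11864011] [0.61154646 0.15998714]
left outer [ 0.5405378  -0.00776607] 13.689445
right outer [0.52162302 0.13973666] 13.794227
```

```bash
python3 - <<'E'
from h import *
im,d,ci=grab('wrist'); p,R=pose()
# tail edge of the held tile in the tool frame (top face at tool z -10.7mm): intersect rays with that plane
u=[(270,177),(300,177),(318,177),(340,177),(370,177)]
for px in u:
    col=im[150:210,px[0]].min(1).astype(int); e=150+np.argmax(np.diff(col)); 
    q=ray(ci,(px[0],e+.5),p[2]+.0107)[0]; print(px[0],e,(R.inv().apply(q-p)*1000).round(1))
delta([.6213,.0885,.06],13.9); delta([.6213,.0885,.06],13.9,7.07)
E
```

```text
270 179 [-22.7 -46.9 -10.7]
300 175 [ -8.2 -48.9 -10.7]
318 175 [  0.5 -48.9 -10.7]
340 175 [ 11.1 -48.9 -10.7]
370 175 [ 25.5 -48.9 -10.7]
turn deg [ 0.   -0.01  0.01] | shift cm before-turn axes [15.63  2.42 13.98] after-turn axes [15.64  2.41 13.98]
turn deg [-7.07 -0.01  0.01] | shift cm before-turn axes [15.63  2.42 13.98] after-turn axes [15.64  0.67 14.17]
```

Call:
move_arm([
  [0,0,0,3.91,0.63,1,5.5],
  [0,0,0,3.91,0.63,1,5.5],
  [0,0,0,3.91,0.63,1,5.5],
  [0,0,0,3.91,0.63,2,5.5],
  [-7.07,0,0,0,0,0,5.5],
  [0,0,0,0,-0.5,4,5.5],
  [0,0,0,0,-0.56,4.6,5.5],
  [0,0,0,0,0,0,5.5],
  [0,0,0,0,0,0,5.5],
])

```text
clock: 7.78
tool_pos: [0.6238, 0.0889, 0.0652]
tool_rot: [1.885, 2.41, 0.152]
force: [0.6, 0.9, -0.0]
width: 0.0589
```

```bash
python3 - <<'E'
from h import *
print(ctrl.sense()['tool_pos'],ctrl.sense()['force'])
delta([.6223,.0887,.0121],13.9,7.07)
E
```

```text
[0.62384358 0.0888933  0.06516658] [ 0.64630634  0.86335544 -0.04718329]
turn deg [0.16 0.03 0.05] | shift cm before-turn axes [ 0.02 -0.82  5.25] after-turn axes [ 0.02 -0.81  5.25]
```

Call:
move_arm([
  [0.1,0,0,0.02,-0.3,2,5.5],
  [0,0,0,0,-0.3,1.7,5.5],
  [0,0,0,0,-0.2,1,5.5],
  [0,0,0,0,0,0.5,5.5],
  [0,0,0,0,0,0,5.5],
  [0,0,0,0,0,0,5.5],
])

```text
clock: 8.52
tool_pos: [0.6215, 0.0884, 0.0114]
tool_rot: [1.887, 2.411, 0.149]
force: [0.3, 0.4, -1.3]
width: 0.0588
```

```bash
python3 - <<'E'
from h import *
print(ctrl.sense()['tool_pos'],ctrl.sense()['force'])
delta([.6223,.0887,.0101],13.9,7.07)
grab('side','s1.png');im=cv2.imread('pics/s1.png');cv2.imwrite('pics/s1c.png',cv2.resize(im[180:290,200:400],None,fx=4,fy=4,interpolation=2))
E
```

```text
[0.62146387 0.08836581 0.01140531] [ 0.28744624  0.4010975  -1.25503627]
turn deg [-0.02  0.   -0.01] | shift cm before-turn axes [0.01 0.07 0.14] after-turn axes [0.01 0.07 0.14]
```

View pics/s1c.png

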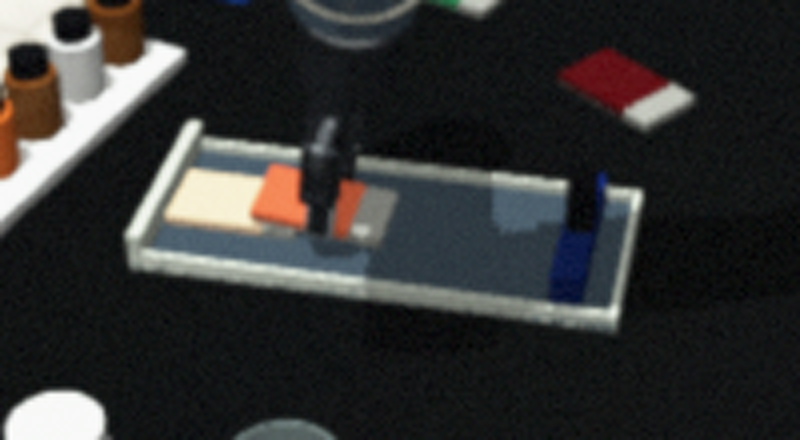

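Side view shows the orange tile's glazed end over the light tile's bare end, bare end toward the block. Lowering in half-millimetre steps.

Call:
move_arm([
  [0,0,0,0,0.05,0.12,5.5],
  [0,0,0,0,0,0,5.5],
  [0,0,0,0,0,0,5.5],
])

```text
clock: 8.95
tool_pos: [0.6215, 0.0884, 0.0094]
tool_rot: [1.888, 2.412, 0.147]
force: [0.6, -0.3, -2.3]
width: 0.059
```

Call:
move_arm([
  [0,0,0,0,0,0.06,5.5],
  [0,0,0,0,0,0,5.5],
])

```text
clock: 9.2
tool_pos: [0.6216, 0.0884, 0.0091]
tool_rot: [1.888, 2.412, 0.147]
force: [-1.5, 1.4, 0.2]
width: 0.0588
```

Call:
move_arm([
  [0,0,0,0,0,0.06,5.5],
  [0,0,0,0,0,0,5.5],
])

```text
clock: 9.45
tool_pos: [0.6216, 0.0883, 0.009]
tool_rot: [1.888, 2.412, 0.147]
force: [-3.0, -0.5, 5.4]
width: 0.0588
```

Call:
move_arm([
  [0,0,0,0,0,-0.05,5.5],
  [0,0,0,0,0,0,6.2],
  [0,0,0,0,0,0,7],
  [0,0,0,0,0,0,8],
  [0,0,0,0,0,0,8.4],
  [0,0,0,0,0,-1.5,8.4],
  [0,0,0,0,0,-3,8.4],
  [0,0,0,0,0,-5,8.4],
  [7.07,0,0,0,0,-3,8.4],
  [0,0,0,0,0,0,8.4],
  [0,0,0,0,0,0,8.4],
])

```text
clock: 10.82
tool_pos: [0.6066, 0.0848, 0.1326]
tool_rot: [-1.936, -2.473, 0.001]
force: [-0.2, -0.6, -0.7]
width: 0.0836
```

```bash
python3 - <<'E'
from h import *
print(ctrl.sense()['tool_pos'],ctrl.sense()['force'],ctrl.sense()['width'])
grab('wrist','w6.png')
E
```

```text
[0.60663253 0.08479356 0.13260689] [-0.23838497 -0.56734464 -0.74655404] 0.08356015608280924
```

View pics/w6.png

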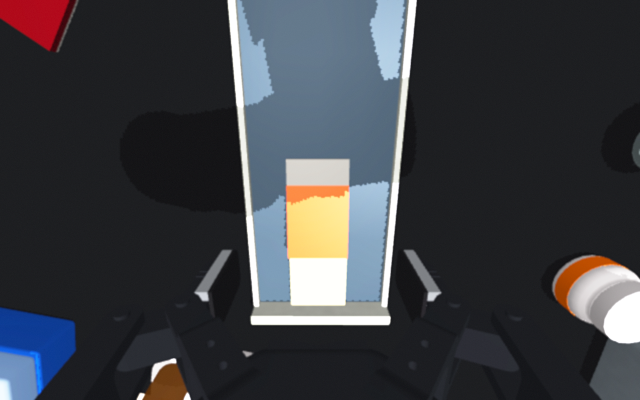

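Orange lies square over the light tile: orange (287–349, 158–257), light glaze below it (291–346, 258–306).

```bash
python3 - <<'E'
from h import *
im,d,ci=grab('wrist'); I=im.astype(int)
m=(I[:,:,0]>110)&((I[:,:,2]<I[:,:,0]+5)); mt=comp(m,(318,170)); 
ys,xs=np.where(mt); print(xs.min(),xs.max(),ys.min(),ys.max(),mt.sum())
tail=np.array([[u,np.where(mt[100:,u])[0].min()+99.5] for u in range(292,345)])
Q=ray(ci,tail,.014)[:,:2]; print('tail top edge',Q.mean(0),Q[0],Q[-1],np.degrees(np.arctan2(*(Q[-1]-Q[0])[::-1])))
e=np.array([np.cos(np.radians(13.9)),np.sin(np.radians(13.9))])
# orange/light boundary: saturation jump
s=cv2.cvtColor(im,cv2.COLOR_RGB2HSV)[:,:,1].astype(int)
b=np.array([[u,200+np.where(s[200:290,u]>90)[0].max()+.5] for u in range(296,340)]); 
B=ray(ci,b,.006+.0123+.008)[:,:2]; print('glazed top end',B.mean(0),'proj length',(B.mean(0)-Q.mean(0))@e)
b2=np.array([[u,200+np.where(s[200:250,u]>90)[0].min()+.5] for u in range(296,340)])
L=[];
for v in range(165,250,10):
    r=np.where(mt[v])[0]; z=.014+.0123*(v-158)/99; P=ray(ci,[(r.min()-.5,v),(r.max()+.5,v)],z)[:,:2]; L.append(P.mean(0)); print(v,np.linalg.norm(P[1]-P[0]).round(4),P.mean(0).round(4))
L=np.array(L);D=L[-1]-L[0];print('axis yaw',np.degrees(np.arctan2(D[1],D[0])))
lt=np.array([.6386,.0928]); n=np.array([-e[1],e[0]])
print('mid tail behind light tail',(lt-Q.mean(0))@e,'lateral',[(x-lt)@n*1000 for x in L])
# light far end vs stop, sides
for v in range(265,300,10):
    r=np.where((im[v,270:370].min(1)>190))[0]+270; P=ray(ci,[(r.min()-.5,v),(r.max()+.5,v)],.014)[:,:2]; print('light',v,r.min(),r.max(),np.linalg.norm(P[1]-P[0]).round(4),((P.mean(0)-lt)@n*1000).round(1))
# dark tile next
E
```

```text
227 416 0 325 16701
tail top edge [0.5746988  0.07782612] [0.58053652 0.05415966] [0.56886094 0.10149388] 103.85613181558324
glazed top end [0.67010043 0.1008857 ] proj length 0.0981474840395449
165 0.1495 [0.5789 0.0818]
175 0.1486 [0.588 0.084]
185 0.1496 [0.5972 0.0863]
195 0.1487 [0.6065 0.0887]
205 0.1478 [0.616 0.091]
215 0.1469 [0.6256 0.0934]
225 0.147 [0.6355 0.0954]
235 0.1461 [0.6454 0.0978]
245 0.1453 [0.6554 0.1003]
axis yaw 13.639039371263433
mid tail behind light tail 0.06562708918739853 lateral [np.float64(3.6429050482660976), np.float64(3.658578599523761), np.float64(3.67492145365569), np.float64(3.6914842475731624), np.float64(3.7085148669207717), np.float64(3.726030233997458), np.float64(3.254078852102879), np.float64(3.268999049597073), np.float64(3.2843696681033396)]
light 265 290 346 0.0607 0.8
light 275 290 346 0.0615 0.8
light 285 290 346 0.0623 0.8
light 295 290 345 0.062 0.3
```

Call:
move_arm([
  [0,0,0,-3.2,-2.65,0,8.5],
  [0,0,0,-3.2,-2.65,0,8.5],
  [0,0,0,-3.2,-2.65,0,8.5],
  [0,0,0,-3.2,-2.65,0,8.5],
  [0,0,0,-3.2,-2.65,0,8.5],
  [0,0,0,-3.2,-2.65,0,8.5],
  [0,0,0,-3.2,-2.65,0,8.5],
  [0,0,9.05,0,0,0,8.5],
  [0,0,9.05,0,0,0,8.5],
  [0,0,9.05,0,0,0,8.5],
  [0,0,9.05,0,0,0,8.5],
  [0,0,0,0,0,0,8.5],
])

```text
clock: 12.42
tool_pos: [0.4797, -0.1772, 0.1325]
tool_rot: [-2.607, -1.751, 0.004]
force: [0.0, 0.2, 0.7]
width: 0.0851
```

```bash
python3 - <<'E'
from h import *
im,d,ci=grab('wrist','w7.png'); p,R=pose(); print(p)
hsv=cv2.cvtColor(im,cv2.COLOR_RGB2HSV).astype(int)
red=((hsv[:,:,0]>170)|(hsv[:,:,0]<5))&(hsv[:,:,1]>130)&(hsv[:,:,2]>40)
n,l,s,c=cv2.connectedComponentsWithStats(red.astype(np.uint8))
for i in range(1,n):
    if s[i,4]>800: print(s[i],c[i],rect(l==i,ci,.008))
bare=(im.min(2)>80)&(np.ptp(im.astype(int),axis=2)<40)
n,l,s,c=cv2.connectedComponentsWithStats(bare.astype(np.uint8))
for i in range(1,n):
    if s[i,4]>800: print('b',s[i],c[i],rect(l==i,ci,.008))
delta([.4803,-.1772,-.002],-22.3)
E
```

```text
[ 0.47987897 -0.17715725  0.13265817]
[   0  163   66   72 3546] [ 29.68386915 201.06006768] (array([ 383.2, -451.6,   61.4,   66.8,   45.9]), np.int64(3546))
[ 288  169   63   70 4246] [318.70607631 203.03203015] (array([ 494.5, -181.7,   61.8,   74.2,   67.8]), np.int64(4246))
b [ 438    0  202  349 9511] [561.71107139 209.44821785] (array([595. ,  62.1, 395.9, 110.9,  13.7]), np.int64(9511))
b [ 287  141   65   28 1742] [319.03501722 154.26578645] (array([ 447.2, -162.4,   61. ,   25.9,   67.8]), np.int64(1742))
b [277 322  55  24 856] [307.24649533 334.60864486] (array([ 644.4, -263. ,   62.7,   33.3,   82.2]), np.int64(856))
b [ 579  354   61   46 1613] [612.15933044 375.71419715] (array([857. ,  73.4,  71.2,  67.9,  90. ]), np.int64(1613))
b [ 136  370   51   30 1158] [161.85405872 386.76079447] (array([ 645. , -467. ,   68. ,   50.7,   67.9]), np.int64(1158))
turn deg [-0.13  0.07  0.17] | shift cm before-turn axes [ 0.03  0.07 13.47] after-turn axes [1.000e-02 4.000e-02 1.347e+01]
```

Call:
move_arm([
  [0.1,0,0.1,0.13,-0.05,4,8.5],
  [0,0,0,0,0,4,8.5],
  [0,0,0,0,0,2.5,8.5],
  [0,0,0,0,0,1.6,8.5],
  [0,0,0,0,0,0.9,8.5],
  [0,0,0,0,0,0.3,8.5],
  [0,0,0,0,0,0,8.5],
])

```text
clock: 13.35
tool_pos: [0.4804, -0.1759, 0.0005]
tool_rot: [-2.609, -1.748, 0.003]
force: [-0.0, 0.1, 0.6]
width: 0.0852
```

```bash
python3 - <<'E'
from h import *
print(ctrl.sense()['force'])
delta([.4799,-.1758,-.0018],-22.2)
E
```

```text
[-0.04138581  0.08793447  0.59961104]
turn deg [-0.14  0.05 -0.17] | shift cm before-turn axes [-0.01 -0.05  0.23] after-turn axes [-0.01 -0.05  0.23]
```

Call:
move_arm([
  [-0.1,0,-0.1,0,-0.05,0.2,8.5],
  [0,0,0,0,0,0,7],
  [0,0,0,0,0,0,6],
  [0,0,0,0,0,0,5.5],
  [0,0,0,0,0,0,5.5],
  [0,0,0,0,0,0,5.5],
  [0,0,0,0,0,0,5.5],
], newtons=30)

```text
clock: 14.22
tool_pos: [0.4798, -0.1758, -0.0013]
tool_rot: [-2.609, -1.75, 0.002]
force: [-1.4, 0.6, 5.6]
width: 0.0588
```

Call:
move_arm([
  [0,0,0,0,0,-0.5,5.5],
  [0,0,0,0,0,-1,5.5],
  [0,0,0,0,0,-2,5.5],
  [0,0,0,0,0,-4,5.5],
  [0,0,0,0,0,-4,5.5],
  [0,0,0,0,0,0,5.5],
  [0,0,0,0,0,0,5.5],
])

```text
clock: 15.1
tool_pos: [0.4794, -0.1754, 0.1127]
tool_rot: [-2.608, -1.748, 0.003]
force: [-0.3, 0.1, -1.6]
width: 0.0586
```

```bash
python3 - <<'E'
from h import *
im,d,ci=grab('wrist','w8.png'); p,R=pose(); print(p, ctrl.sense()['force'],ctrl.sense()['width'])
for u in (280,300,318,340,360):
    col=im[150:215,u].min(1).astype(int); e=150+np.argmax(np.diff(col)); zz=[]
    q=ray(ci,(u,e+.5),p[2]+.0097)[0]; t=dep(ci,[(u,e+15),(u,e+60),(u,e+110)],[d[e+15,u],d[e+60,u],d[e+110,u]])
    print(u,e,(R.inv().apply(q-p)*1000).round(1),(R.inv().apply(t-p)*1000)[:,2].round(1))
# mid tail (574.7,77.8) top edge -> dark tail 65 further
delta([.575,.078,.15],13.9)
E
```

```text
[ 0.47901775 -0.17533756  0.11217307] [-0.61668662 -0.32832112 -1.18958819] 0.058970908844345915
280 177 [-17.9 -47.2  -9.5] [-141.6   -8.3   -7.9]
300 174 [ -8.1 -48.7  -9.5] [-8.6 -7.8 -9.1]
318 174 [  0.6 -48.7  -9.5] [-8.8 -7.4 -7.7]
340 174 [ 11.3 -48.7  -9.5] [-9.  -7.8 -7.9]
360 174 [ 21.  -48.7  -9.6] [-9.4 -9.1 -8.2]
turn deg [ -0.21  -0.   -36.23] | shift cm before-turn axes [27.08 -0.76 -3.81] after-turn axes [22.29 15.4  -3.78]
```

Call:
move_arm([
  [0,0,0,4.33,-0.35,-1.5,5.5],
  [0,0,0,4.33,-0.35,-1.3,5.5],
  [0,0,0,4.33,-0.35,-1,5.5],
  [0,0,0,4.33,-0.35,0,5.5],
  [0,0,0,4.33,-0.35,0,5.5],
  [0,0,0,4.33,-0.35,0,5.5],
  [0,0,-9.05,0,0,0,5.5],
  [0,0,-9.05,0,0,0,5.5],
  [0,0,-9.05,0,0,0,5.5],
  [0,0,-9.05,0,0,0,5.5],
  [-7.07,0,0,0,0,0,5.5],
  [0,0,0,0,0,0,5.5],
])

```text
clock: 16.65
tool_pos: [0.5561, 0.0717, 0.1488]
tool_rot: [1.89, 2.414, 0.141]
force: [0.8, -0.6, -1.8]
width: 0.0587
```

```bash
python3 - <<'E'
from h import *
print(ctrl.sense()['force'])
delta([.5583,.0729,.03],13.9,7.07)
E
```

```text
[ 0.82504888 -0.58718842 -1.80948031]
turn deg [-0.36  0.01 -0.02] | shift cm before-turn axes [ 0.06 -1.15 11.83] after-turn axes [ 0.06 -1.22 11.82]
```

Call:
move_arm([
  [-0.3,0,0,0.03,-0.4,4,5.5],
  [0,0,0,0.03,-0.4,4,5.5],
  [0,0,0,0,-0.4,2.5,5.5],
  [0,0,0,0,0,1.3,5.5],
  [0,0,0,0,0,0,5.5],
  [0,0,0,0,0,0,5.5],
])

```text
clock: 17.4
tool_pos: [0.5628, 0.0743, 0.0334]
tool_rot: [1.885, 2.408, 0.155]
force: [-0.4, 0.2, -0.9]
width: 0.0585
```

```bash
python3 - <<'E'
from h import *
print(ctrl.sense()['force'])
delta([.5583,.0729,.0125],13.9,7.07)
E
```

```text
[-0.39705904  0.18499618 -0.91664974]
turn deg [0.3 0.  0. ] | shift cm before-turn axes [-0.03 -0.73  2.01] after-turn axes [-0.03 -0.72  2.02]
```

Call:
move_arm([
  [0.3,0,0,-0.03,-0.5,1,5.5],
  [0,0,0,0,-0.22,0.7,5.5],
  [0,0,0,0,0,0.3,5.5],
  [0,0,0,0,0,0,5.5],
  [0,0,0,0,0,0,5.5],
])

```text
clock: 18.02
tool_pos: [0.5576, 0.0727, 0.0118]
tool_rot: [1.888, 2.412, 0.147]
force: [0.6, 0.3, -0.9]
width: 0.0589
```

```bash
python3 - <<'E'
from h import *
print(ctrl.sense()['force'])
delta([.5583,.0729,.0105],13.9,7.07)
E
```

```text
[ 0.57723678  0.29705842 -0.8779495 ]
turn deg [-0.07  0.   -0.01] | shift cm before-turn axes [0.01 0.06 0.14] after-turn axes [0.01 0.06 0.14]
```

Call:
move_arm([
  [0,0,0,0,0.06,0.06,5.5],
  [0,0,0,0,0,0.04,5.5],
  [0,0,0,0,0,0,5.5],
])

```text
clock: 18.4
tool_pos: [0.558, 0.0727, 0.0107]
tool_rot: [1.888, 2.412, 0.147]
force: [0.1, 0.4, -1.4]
width: 0.0586
```

Call:
move_arm([
  [0,0,0,0,0,0.06,5.5],
  [0,0,0,0,0,0,5.5],
])

```text
clock: 18.65
tool_pos: [0.5581, 0.0728, 0.0104]
tool_rot: [1.888, 2.412, 0.147]
force: [-2.6, -0.2, 2.8]
width: 0.0586
```

Call:
move_arm([
  [0,0,0,0,0,0.04,5.5],
  [0,0,0,0,0,0,5.5],
])

```text
clock: 18.9
tool_pos: [0.5581, 0.0728, 0.0103]
tool_rot: [1.888, 2.412, 0.147]
force: [-4.2, 0.4, 5.9]
width: 0.0586
```

Call:
move_arm([
  [0,0,0,0,0,-0.06,5.5],
  [0,0,0,0,0,0,5.5],
  [0,0,0,0,0,0,6.2],
  [0,0,0,0,0,0,7],
  [0,0,0,0,0,0,8],
  [0,0,0,0,0,0,8.4],
  [0,0,0,0,0,-1.5,8.4],
  [0,0,0,0,0,-3,8.4],
  [0,0,0,0,0,-5,8.4],
  [7.07,0,0,0,0,-3,8.4],
  [0,0,0,0,0,0,8.4],
  [0,0,0,0,0,0,8.4],
])

```text
clock: 20.4
tool_pos: [0.5431, 0.0692, 0.1342]
tool_rot: [-1.936, -2.472, 0.001]
force: [-1.1, -0.3, -0.2]
width: 0.0842
```

```bash
python3 - <<'E'
from h import *
print(ctrl.sense()['tool_pos'],ctrl.sense()['force'],ctrl.sense()['width'])
grab('wrist','w9.png')
E
```

```text
[0.54305716 0.06918217 0.13417471] [-1.07480088 -0.26048828 -0.23020711] 0.08420303895267808
```

View pics/w9.png

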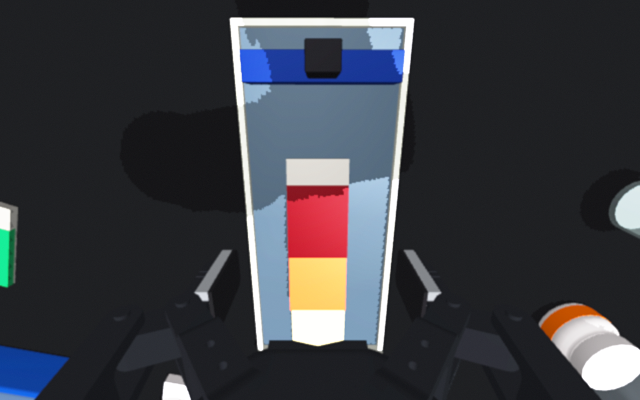

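The fan is laid: dark red (287–349, 158–257) over orange (down to 309) over light. The blue block's face is at row ~82 and its grip at (323,57).

```bash
cat > g.py <<'E'
from h import *
im,d,ci=grab('wrist'); I=im.astype(int)
e=np.array([np.cos(np.radians(13.75)),np.sin(np.radians(13.75))]); n=np.array([-e[1],e[0]])
O=np.array([.6386,.0928])-.040*e   # tray origin along x (light tail at +40)
O=O-n*((O-np.array([.5397,.0700]))@n)
f=lambda P:np.c_[(P[:,:2]-O)@e,(P[:,:2]-O)@n]*1000
cam=-np.array(ci['R']).T@np.array(ci['t']); print('cam tray',f(cam[None]).round(1),cam[2])
E
cat > g1.py <<'E'
from g import *
tail=[[u,130+np.where(I[130:180,u,0]>I[130:180,u,2]-2)[0].min()-.5] for u in range(292,345)]
T=f(ray(ci,tail,.014)); print('dark tail top edge',T.mean(0),T[0],T[-1])
blue=(I[:,:,2]-I[:,:,0]>60)&(im[:,:,0]<70)
bb=[[u,np.where(blue[:120,u])[0].max()+.5] for u in range(255,395,5)]
for z in (.035,.006): B=f(ray(ci,bb,z)); print(z,B.mean(0),B[0],B[-1])
print(im[60:95,280].tolist())
bk=comp(im.max(2)<40,(323,57)); ys,xs=np.where(bk); print('grip px',xs.min(),xs.max(),ys.min(),ys.max())
G=ray(ci,[(xs.min()-.5,57),(xs.max()+.5,57)],.079); print('grip',f(G),G); print(dep(ci,[(323,57)],[d[57,323]]))
E
python3 g1.py
```

```text
cam tray [[-140.1   -1.6]] 0.274961636546848
dark tail top edge [-90.79916542  -0.8136723 ] [-90.75434618 -25.33879504] [-90.84381792  23.71265483]
0.035 [-155.99803906    2.56076714] [-155.89317029  -51.33720256] [-156.10026435   56.46465074]
0.006 [-157.9158982     3.06193768] [-157.79835576  -57.34974456] [-158.03047768   63.48024853]
[[29, 59, 156], [29, 58, 155], [30, 60, 156], [30, 60, 157], [28, 58, 156], [29, 59, 156], [31, 59, 157], [29, 59, 156], [28, 59, 156], [29, 60, 156], [28, 60, 155], [28, 61, 155], [28, 60, 154], [29, 60, 156], [29, 58, 155], [29, 58, 155], [27, 58, 154], [28, 57, 154], [29, 58, 155], [28, 58, 155], [28, 57, 155], [26, 56, 151], [20, 45, 127], [12, 27, 82], [21, 32, 71], [57, 73, 103], [90, 111, 133], [100, 121, 142], [100, 122, 143], [99, 121, 142], [100, 121, 143], [99, 121, 142], [99, 121, 140], [99, 120, 140], [100, 122, 141]]Traceback (most recent call last):
  File "g1.py", line 8, in <module>
    bk=comp(im.max(2)<40,(323,57)); ys,xs=np.where(bk); print('grip px',xs.min(),xs.max(),ys.min(),ys.max())
                                          ~~~~~~~~^^^^
ValueError: Calling nonzero on 0d arrays is not allowed. Use np.atleast_1d(scalar).nonzero() instead.
```

```bash
python3 - <<'E'
from g import *
P=O-.1705*e; print(O,P)
bk=comp((im.max(2)<60)&(I[:,:,2]-I[:,:,0]<20),(323,57)); ys,xs=np.where(bk); print('grip px',xs.min(),xs.max(),ys.min(),ys.max())
G=ray(ci,[(xs.min()-.5,57),(xs.max()+.5,57),(323,ys.min()-.5),(323,ys.max()+.5)],.079); print('grip',f(G))
print(dep(ci,[(323,57)],[d[57,323]]))
delta([P[0],P[1],.12],13.75)
E
```

```text
cam tray [[-140.2   -1.6]] 0.2748306319337025
[0.59942294 0.08461411] [0.43380911 0.04408867]
grip px 305 341 40 78
grip [[-168.89893665   -9.81931963]
 [-168.94645659   13.64532281]
 [-178.77693653    1.83104299]
 [-156.326024      2.01748947]]
[[0.43459349 0.04628708 0.077001  ]]
turn deg [-0.18  0.01  0.13] | shift cm before-turn axes [  0.2  -11.13   1.38] after-turn axes [  0.18 -11.13   1.35]
```

Call:
move_arm([
  [0,0,0.1,0.2,-3.7,0,8.5],
  [0,0,0,0.2,-3.7,0,8.5],
  [0,0,0,0,-3.7,0,8.5],
  [0,0,0,0,0,3,8.5],
  [0,0,0,0,0,3,8.5],
  [0,0,0,0,0,2,8.5],
  [0,0,0,0,0,0.8,8.5],
  [0,0,0,0,0,0,8.5],
  [0,0,0,0,0,0,8.5],
])

```text
clock: 21.68
tool_pos: [0.435, 0.0466, 0.0473]
tool_rot: [-1.938, -2.472, 0.0]
force: [-0.6, -0.2, 1.4]
width: 0.0851
```

```bash
python3 - <<'E'
from g import *
print(ctrl.sense()['force'])
P=O-.1705*e+.0019*n; delta([P[0],P[1],.045],13.75)
E
```

```text
cam tray [[-250.2    2.4]] 0.1883797871839028
[0.77646556 0.09985232 0.5713094 ]
turn deg [-0.01 -0.01  0.05] | shift cm before-turn axes [-0.03 -0.18  0.23] after-turn axes [-0.03 -0.18  0.23]
```

Close on the grip gently.

Call:
move_arm([
  [0,0,0,-0.03,-0.15,0.1,8.5],
  [0,0,0,0,0,0,5],
  [0,0,0,0,0,0,3.2],
  [0,0,0,0,0,0,2.6],
  [0,0,0,0,0,0,2.2],
  [0,0,0,0,0,0,2.2],
  [0,0,0,0,0,0,2.2],
  [0,0,0,0,0,0,2.2],
], newtons=20)

```text
clock: 22.72
tool_pos: [0.4331, 0.0456, 0.0456]
tool_rot: [-1.938, -2.471, 0.002]
force: [-0.1, -2.7, 2.2]
width: 0.0238
```

```bash
python3 - <<'E'
from g import *
cv2.imwrite('pics/w10.png',im[:,:,::-1]); print(ctrl.sense()['force'],ctrl.sense()['width'],ctrl.sense()['tool_pos'])
p,R=pose(); print('tcp tray',f(p[None]), 'tool y dir deg',np.degrees(np.arctan2(*R.apply([0,1,0])[[1,0]])))
E
```

```text
cam tray [[-252.1    1.9]] 0.18686649940986644
[ 0.23023979 -3.04045184  1.66958156] 0.023692246410418054 [0.4331403  0.04561318 0.04563609]
tcp tray [[-170.78729469    1.63978949]] tool y dir deg 13.793410194141066
```

Call:
move_arm([
  [0,0,0,-0.03,0.5,0,2.2],
  [0,0,0,0,1.2,0,2.2],
  [0,0,0,0,1.2,0,2.2],
  [0,0,0,0,1.2,0,2.2],
  [0,0,0,0,1.1,0,2.2],
  [0,0,0,0,0.6,0,2.2],
  [0,0,0,0,0.4,0,2.2],
  [0,0,0,0,0,0,2.2],
  [0,0,0,0,0,0,2.2],
])

```text
clock: 23.9
tool_pos: [0.4947, 0.0607, 0.0456]
tool_rot: [1.938, 2.472, 0.0]
force: [2.8, 0.1, 2.1]
width: 0.0234
```

```bash
python3 - <<'E'
from g import *
print(ctrl.sense()['force'],ctrl.sense()['width'])
p,R=pose(); print('tcp tray',f(p[None]))
grab('scene','sc2.png'); im=cv2.imread('pics/sc2.png'); cv2.imwrite('pics/sc2c.png',cv2.resize(im[180:320,250:410],None,fx=4,fy=4,interpolation=2))
E
```

```text
cam tray [[-189.     1.9]] 0.18670384474149623
[ 1.42276581 -1.17344206  2.68251569] 0.023840695250334696
tcp tray [[-107.63491368    1.65163834]]
```

View pics/sc2c.png

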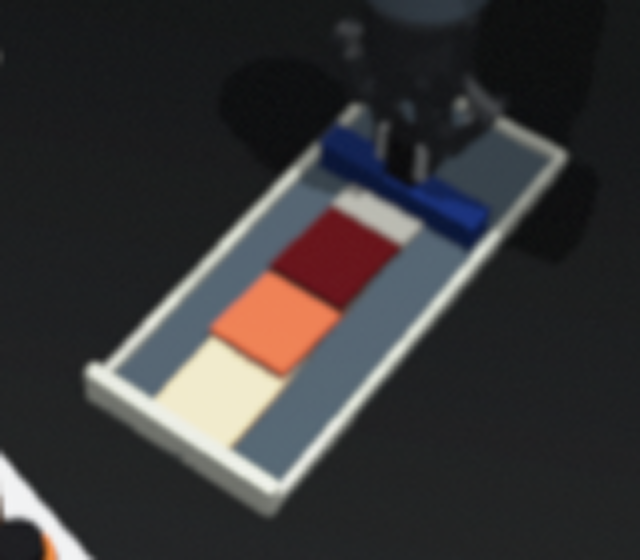

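Scene shows the block face about a small gap short of the dark tile's bare end. I release and check the gap from directly above.

Call:
move_arm([
  [0,0,0,0,0,0,4],
  [0,0,0,0,0,0,6],
  [0,0,0,0,0,0,7],
  [0,0,0,0,0,-3,7],
  [0,0,0,0,0,-4,7],
  [0,0,0,0,4,-2,7],
  [0,0,0,0,4,0,7],
  [0,0,0,0,2,0,7],
  [0,0,0,0,0,0,7],
  [0,0,0,0,0,0,7],
])

```text
clock: 25.25
tool_pos: [0.5898, 0.084, 0.135]
tool_rot: [-1.938, -2.471, 0.003]
force: [0.4, -0.2, 1.0]
width: 0.0701
```

```bash
python3 - <<'E'
from g import *
cv2.imwrite('pics/w11.png',im[:,:,::-1]); p,R=pose(); print(p,f(p[None]))
blue=(I[:,:,2]-I[:,:,0]>60)&(im[:,:,0]<70); ys,xs=np.where(blue[:,200:440]); print(xs.min()+200,xs.max()+200,ys.min(),ys.max())
for u in (270,300,335,370):
    b=np.where(blue[:260,u])[0]; e0=b.max(); print(u,e0,im[e0-4:e0+14,u].tolist(), 'face top',f(ray(ci,[(u,e0+.5)],.035)).round(1),'bottom',f(ray(ci,[(u,e0+.5)],.006)).round(1))
c=im[100:260]; 
for x in (-110,-100,-95,-91,-90):
    q=np.r_[O+x/1000*e,.014]; R_=np.array(ci['R']); px=cv2.projectPoints(q.reshape(1,3),cv2.Rodrigues(R_)[0],np.array(ci['t'],float),K(ci),np.array(ci['dist_coeffs'],float))[0].ravel(); print(x,px)
cv2.imwrite('pics/w11c.png',cv2.resize(im[100:300,220:420,::-1],None,fx=3,fy=3,interpolation=cv2.INTER_CUBIC))
E
```

```text
cam tray [[-90.6   1.9]] 0.27627528773150206
[0.58978381 0.08397125 0.13522562] [[-9.51568884  1.66664999]]
238 397 69 101
270 100 [[41, 83, 209], [31, 65, 170], [26, 55, 150], [23, 51, 144], [25, 47, 121], [54, 72, 109], [87, 107, 127], [96, 117, 136], [97, 116, 137], [95, 115, 135], [95, 116, 136], [93, 115, 136], [94, 116, 135], [96, 117, 137], [96, 117, 136], [95, 116, 134], [94, 116, 134], [95, 116, 135]] face top [[-93.7 -36.7]] bottom [[-94.1 -41.4]]
300 100 [[22, 51, 138], [23, 53, 146], [23, 54, 147], [23, 51, 144], [26, 48, 121], [54, 72, 110], [87, 107, 129], [94, 116, 135], [130, 143, 153], [205, 204, 201], [225, 222, 216], [224, 221, 215], [224, 221, 215], [224, 221, 216], [224, 221, 215], [223, 221, 216], [223, 221, 215], [223, 220, 215]] face top [[-93.7 -12.2]] bottom [[-94.1 -13.9]]
335 100 [[25, 51, 144], [23, 52, 147], [24, 53, 148], [22, 51, 144], [24, 46, 120], [52, 70, 108], [84, 104, 125], [92, 114, 132], [129, 141, 153], [204, 203, 199], [223, 220, 215], [222, 220, 214], [222, 219, 214], [223, 220, 214], [222, 220, 214], [222, 220, 214], [222, 219, 214], [222, 219, 213]] face top [[-93.7  16.4]] bottom [[-94.1  18.1]]
370 100 [[23, 50, 144], [23, 50, 145], [21, 50, 145], [22, 50, 142], [23, 46, 119], [51, 68, 107], [82, 102, 123], [89, 109, 130], [89, 109, 130], [89, 111, 131], [89, 111, 130], [89, 110, 129], [90, 111, 130], [90, 111, 129], [89, 110, 129], [90, 110, 129], [90, 111, 130], [89, 110, 129]] face top [[-93.7  45. ]] bottom [[-94.1  50.2]]
-110 [315.08076046  81.03922083]
-100 [315.1067981   93.28147542]
-95 [315.11956822  99.28624142]
-91 [315.12966782 104.03554526]
-90 [315.13217674 105.21539632]
```

View pics/w11c.png

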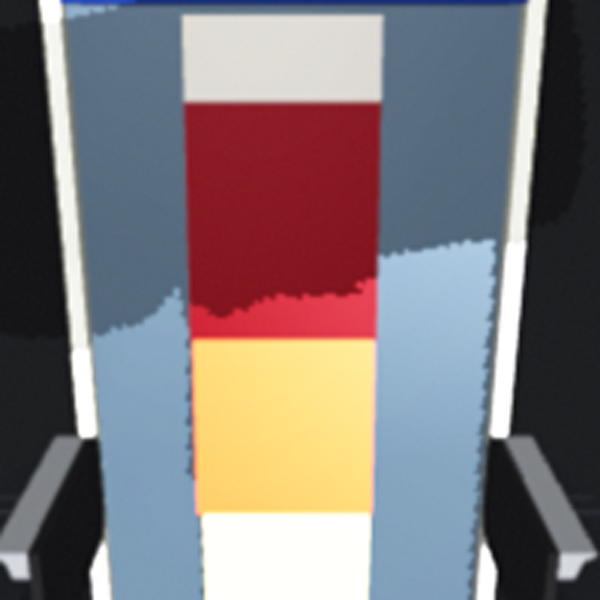

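The close view shows gap of ≈3.4 px (blue edge row 101.0, tail row 104.4) ≈ 2.9 mm; shingles are square, with dark over orange over light. Regrasp and close it.

Call:
move_arm([
  [0,0,0,0,-4,0,7],
  [0,0,0,0,-4,0,7],
  [0,0,0,0,-2,0,7],
  [0,0,0,0,0,3,7],
  [0,0,0,0,0,4,7],
  [0,0,0,0,0,1.9,7],
  [0,0,0,0,0,0,7],
  [0,0,0,0,0,0,4],
  [0,0,0,0,0,0,2.2],
  [0,0,0,0,0,0,2.2],
  [0,0,0,0,0,0,2.2],
  [0,0,0,0,0,0,2.2],
])

```text
clock: 26.8
tool_pos: [0.4939, 0.0605, 0.0474]
tool_rot: [-1.938, -2.472, 0.0]
force: [-1.7, -0.2, 5.7]
width: 0.0239
```

Call:
move_arm([
  [0,0,0,0,0,0,2.2],
  [0,0,0,0,0,0,2.2],
])

```text
clock: 27.05
tool_pos: [0.4939, 0.0604, 0.0474]
tool_rot: [-1.938, -2.472, 0.0]
force: [-1.6, -0.4, 7.1]
width: 0.0236
```

```bash
python3 - <<'E'
from h import *
s=ctrl.sense(); print(s['tool_pos'],s['force'],s['width'])
E
```

```text
[0.49390118 0.06044327 0.04741599] [-1.61113379 -0.37563913  7.10859064] 0.02357140462217806
```

Call:
move_arm([
  [0,0,0,0,0.1,-0.05,2.2],
  [0,0,0,0,0.1,0,2.2],
  [0,0,0,0,0.05,0,2.2],
  [0,0,0,0,0,0,2.2],
  [0,0,0,0,0,0,2.2],
])

```text
clock: 27.68
tool_pos: [0.4962, 0.061, 0.0474]
tool_rot: [-1.938, -2.472, 0.001]
force: [-1.9, 0.0, 5.4]
width: 0.0237
```

Call:
move_arm([
  [0,0,0,0,0.05,0,2.2],
  [0,0,0,0,0,0,2.2],
  [0,0,0,0,0,0,2.2],
])

```text
clock: 28.05
tool_pos: [0.4966, 0.0611, 0.0474]
tool_rot: [-1.938, -2.472, 0.001]
force: [-2.4, 0.5, 6.1]
width: 0.0238
```

Call:
move_arm([
  [0,0,0,0,0,0,4],
  [0,0,0,0,0,0,6],
  [0,0,0,0,0,0,7],
  [0,0,0,0,0,-3,7],
  [0,0,0,0,0,-4,7],
  [0,0,0,0,4,-2,7],
  [0,0,0,0,4,0,7],
  [0,0,0,0,2,0,7],
  [0,0,0,0,0,0,7],
  [0,0,0,0,0,0,7],
])

```text
clock: 29.3
tool_pos: [0.5928, 0.0847, 0.1365]
tool_rot: [-1.938, -2.471, 0.003]
force: [-0.1, -0.6, 0.2]
width: 0.0703
```

```bash
cat > g2.py <<'E'
from g import *
cv2.imwrite('pics/w12.png',im[:,:,::-1])
for u in (300,318,335): print(u,im[94:112,u].tolist())
print(im[94:112,270].tolist())
px=lambda x,z:cv2.projectPoints(np.r_[O+x/1000*e,z].reshape(1,3),cv2.Rodrigues(np.array(ci['R']))[0],np.array(ci['t'],float),K(ci),np.array(ci['dist_coeffs'],float))[0].ravel().round(2)
print(px(-90.7,.014),px(-92,.014))
s=cv2.cvtColor(im,cv2.COLOR_RGB2HSV).astype(int); 
col=s[:,318]; 
for v in range(120,290): 
    if abs(col[v+1,1]-col[v,1])>50: print('edge',v,im[v,318],im[v+1,318])
E
python3 g2.py
```

```text
cam tray [[-87.5   1.9]] 0.27776020517889066
300 [[23, 38, 95], [22, 47, 127], [23, 53, 143], [25, 54, 146], [22, 52, 145], [20, 48, 136], [54, 67, 115], [145, 148, 158], [209, 206, 203], [222, 219, 213], [223, 220, 214], [222, 219, 214], [222, 219, 214], [221, 219, 213], [221, 219, 213], [222, 219, 214], [222, 219, 214], [222, 220, 214]]
318 [[24, 23, 26], [17, 16, 17], [16, 22, 58], [22, 45, 128], [23, 52, 147], [19, 46, 136], [54, 64, 115], [144, 147, 157], [209, 207, 203], [222, 219, 214], [222, 219, 214], [222, 219, 214], [222, 220, 213], [221, 219, 214], [222, 219, 214], [221, 219, 213], [222, 219, 214], [221, 219, 213]]
335 [[23, 38, 100], [22, 46, 128], [25, 52, 144], [24, 51, 145], [21, 50, 144], [20, 46, 135], [54, 66, 115], [143, 147, 155], [207, 206, 202], [222, 219, 213], [221, 218, 212], [221, 218, 213], [220, 218, 212], [221, 218, 213], [221, 218, 213], [219, 217, 212], [220, 218, 212], [220, 218, 212]]
[[47, 96, 229], [45, 91, 222], [35, 72, 186], [29, 60, 164], [26, 55, 151], [22, 49, 138], [31, 48, 108], [66, 83, 112], [90, 110, 130], [96, 115, 135], [94, 114, 135], [95, 115, 134], [93, 114, 134], [93, 114, 134], [92, 113, 133], [94, 114, 133], [94, 115, 133], [93, 114, 132]]
[315.2  100.74] [315.2  99.2]
edge 129 [212 206 200] [168 120 119]
edge 130 [168 120 119] [141  39  48]
edge 267 [255 234 155] [255 255 239]
```

```bash
python3 - <<'E'
from h import *
s=ctrl.sense(); print(s['force'],s['tool_pos'],s['clock']); print(ctrl.sign_off())
E
```

```text
[0.13641499 0.28922488 0.61044991] [0.59277314 0.08466713 0.13672168] 29.35
the job is handed in; nothing more can be done
None
```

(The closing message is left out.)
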